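# Hook the adapter plate under the stand's lip and latch it

### The arm

A 6-joint arm with a two-finger parallel gripper is mounted at the origin on the work surface. World frame = base frame: x ahead of the robot, y to its left, z up, the work surface at z = 0. Lengths are in m, angles in rad, forces in N, time in s.
With the tool pointing down it reaches from about 0.275 to 0.85 m from the base axis. Payload 5.2 kg.
Tool frame: the origin (TCP) lies midway between the tips of the shut fingers; the grasp point (between the pads) lies 19 mm behind it (bot.grip_point_offset is the distance from the TCP to the grasp point, in m); y points along the fingers, z is the direction in which the jaws open and shut, and the axes are right-handed (so a half turn about y gives the same grasp; the last joint's range is limited). The gripper opens to 85 mm and grips with 20 to 120 N. Pads are 22 mm wide; open, the fingers measure 114 mm over their backs; the gripper's body (76 mm by 85 mm) begins 54 mm behind the grasp point. The pads swing forward as they close: fully open they stand 13 mm farther back than shut.
Start: joints at [1.11, 0.259, 1.535, -0, 1.348, -0.203], TCP at [0.14, 0.532, 0.231] pointing down, gripper open.
Joint ranges: [-3.14, 3.14], [-0.91, 2.08], [0.19, 2.58], [-1.22, 4.36], [0.22, 2.71], [-3.12, 3.12]. Speed limits (rad/s): [2.57, 2.57, 3.14, 3.14, 3.14, 3.14].

### API

Orientations are given as a unit quaternion [w, x, y, z].
In Python, from plant import monitor, read_camera, bot gives the robot as it stands.
- The arm moves only by the tool drive_tool, never from a script. Its argument "deltas" is one flat list of numbers, 7 for each row, row after row: the shift along the world's x, y, z in units of 25 mm (1.0 is 25 mm), then the turn, a rotation vector about the world's x, y, z in units of 5 degrees (1.0 is 5 degrees), then the gripper's target within -1 to 1 (shut at 1, half-way at 0, fully open at -1). A call has 1 to 12 rows; each row shifts and turns the commanded pose from where the row before left it; what a row does not reach is not made up. A row lasts 1/12 s, in which the tool goes at most 41.7 mm and 7.16 degrees, less where a joint would pass 70% of its speed; a pose out of reach is approached as far as the arm can. A call is refused whole if a number of a shift passes 1 or a number of a turn 1, either way. A call with a gripper value outside its range is refused whole. The fingers move at their own pace and stop on an object; the grip force is fixed at half the most. Time passes only in rows, so rows that do not move let the fingers close. It gives the time, the measured TCP pose, the force and the opening at its end, in the units of the state.
- monitor.state(): the state, without advancing time (a new reading comes with each control period).
- read_camera(name): name is "scene" or "side" or "wrist"; returns a dict with "color" (384x512x3 uint8, blue, green, red), "fx", "fy", "cx", "cy" (pixels), "dist_coeffs" ([k1, k2, p1, p2, k3] as OpenCV has them; the pictures are not rectified), "pose" (4x4, takes a point from camera to world coordinates); the wrist camera has in their place "mount" (4x4, takes a point from camera to tool coordinates, whose origin is the TCP and whose axes are the tool frame's). Camera axes: x right, y down, z forward; pixel columns grow to the right and rows downward; lengths in m; the calibration is good to about 2 mm. A picture is of the moment at which its call begins: read the wrist's pose just before it. There is no depth.
- bot.job_done(): hands the job in, once; it reports no verdict.
The state is a dict: "time": time; "joints": joint angles; "joint_velocities": joint speeds; "effort": joint torques, N m; "ee_pos": TCP position; "tcp_rot": TCP orientation; "wrist_force": force on the tool from outside, world axes, zero at the start; "torque": the same for the moment, N m; "grip_width": opening from 0.0 (shut) to 1.0 (fully open).
Only numpy, scipy, OpenCV 4.12 (cv2) and the standard library are available. Lean on these libraries where they do the work, as an engineer would, in place of code of your own. Each camera call takes 0.05 s, during which the arm holds its last target. There are 200 camera calls.

### The job

Fit the adapter plate with the tongue into the pocket of the lift stand: swing the stand's latch fully aside, hook the plate's tongue under the retaining lip while the other end is raised, then rotate that end down until the plate lies flat in the pocket, and swing the latch fully back over it. Leave the other things on the mat where they are and do not knock the guide posts.

Things in the scene. Friction and masses are not known exactly. Their poses are not given: they have to be found in the camera images.
- plate: Tongued adapter plate, bare steel, 0.24 to 0.44 kg. Body 100 (x) x 90 (y) x 10 mm with a tongue 16 long, 80 wide, 5 thick continuing the underside beyond the -x edge. Grip rib across the middle of its top: 12 thick (x), 50 long (y), from z = 10 up to 42 mm. Origin: centre of the underside of the 100 x 90 body, z up. Lies flat on the mat, yaw within about 80 degrees, in either of two places
- tongue (a point): middle of the tip's lower edge of the plate's tongue: (-66, 0, 0) mm in the plate's frame
- heel (a point): middle of the lower edge of the plate's opposite end: (50, 0, 0) mm in the plate's frame
- stand: Fixed low lift stand with a pocket in its top, on the left or right of the bench, turned up to 20 degrees. Origin: centre of its foot, on the bench, z up. Foot plate 200 x 135 mm; aluminium top block x -85..100, y +-57.5 mm, its top (the pocket's floor) at z = 50. The lip is at the -x end (the robot's side), the latch at the +x end
- pocket (a point): centre of the pocket's floor, (0, 0, 50) mm in the stand's frame: where the seated plate's origin belongs, axes along the stand's (tongue to -x), with 1.5 mm of play either way along x and 2.5 mm along y. Side walls: inner faces y = +-47.5, 8 thick, 6 high, x -55..55 mm
- lip (a point): middle of the lower free edge of the dark retaining lip, at (-57.3, 0, 62) mm of the stand, 12 mm over the floor. The lip is 6 thick (top z = 68), 105 wide, and covers the pocket from here back to the end wall's inner face at x = -67.5. With the tongue's tip on the floor, the plate goes fully under at a tilt of up to about 0.25 rad
- stop (a point): middle of the top inner edge of the end stop at the other end, (51.5, 0, 59) mm of the stand, 9 mm over the floor; the stop is 7.5 thick (x) and 60 wide
- latch (a joint): Swing latch on the stand, turning about an upright pivot at (80, 0) mm of the stand. Flat bar 16 wide, 6 thick, underside z = 63, reaching 46 mm from the pivot. 0 = closed (bar points to the stand's -x, over the heel of the seated plate; a stop), it swings towards the stand's +y, 1.57 = bar along +y, stop at 1.75 rad. Starts between 0 and 0.4, in the plate's way. Stays where left, light friction (about 1 N at the pin)
- latch_pin (a point): top of the latch's upright round pin, 12 mm diameter, 32 mm tall above the bar's top (z 69 to 101 mm over the bench), 30 mm from the pivot along the bar
- blank: lookalike plate without a tongue, 80 x 90 x 10 mm with the same rib, on the mat; not wanted. Origin: centre of its underside
- posts: fixed guide-post stand between the two places: base 100 x 100 x 12 mm, two upright rods of 14 mm diameter at (35, 35) and (-35, -35) mm, tops 212 mm above the bench, a 60 mm ring 62 mm high between them. Origin: centre of its foot
- mat: fixed white plastic mat 330 x 200 x 3 mm under the two plates, on the side where the stand is not. Origin: centre of its underside
- bearing: loose ball bearing, 30 mm diameter, 11 mm high, on the mat beside the plates
- socket: loose steel wrench socket, 26 mm diameter, 30 mm high, upright on the mat beside the plates
Things that resemble listed ones, but are neither listed nor needed, are in the scene too. What is shaped like the stand but green or red is not meant.

How it is judged:
By the outcome, as a careful person would: the job done as asked, in the order asked, and still so for the second after the job is handed in, with the robot touching nothing.
It also fails if it takes over 72 s, if anything falls off the work surface, if the arm or the gripper's body presses on something with over 40 N, if the wrist force passes 120 N, or if a joint passes its speed limit or range.

## Working session

There is one attempt and no reset: what is moved stays moved. The work goes in short steps, Python scripts to look and compute and a tool call to move; the robot and the scene stay as the last step left them, time stands still between calls to the robot, and variables do not carry over. Pictures are saved under pics/ and viewed, about 8 in all and at most 12, crops included, and the job is handed in when it is done.

Besides the shell and the picture viewer there is one more tool, called after "Request:" in YAML: its name, and indented under it one key for each argument. drive_tool: Moves the arm, as the interface text tells. Its arguments: {"type":"object","properties":{"deltas":{"type":"array","items":{"type":"number"}}},"required":["deltas"]}

```bash
ls; mkdir -p pics; python3 - <<'E'
from plant import monitor, read_camera, bot
import cv2,pickle
s=monitor.state(); print(s)
d={}
for n in("scene","side","wrist"):
    c=read_camera(n); d[n]=c; print(n,c["fx"],c["fy"],c["cx"],c["cy"],c["dist_coeffs"],c.get("pose",c.get("mount")))
pickle.dump((s,d),open("look0.pkl","wb"))
cv2.imwrite("pics/scene0.png",cv2.resize(d["scene"]["color"],(800,600),interpolation=cv2.INTER_CUBIC))
cv2.imwrite("pics/side0.png",cv2.resize(d["side"]["color"],(800,600),interpolation=cv2.INTER_CUBIC))
cv2.imwrite("pics/wrist0.png",d["wrist"]["color"])
E
```

```text
pics
{'time': 0.0, 'joints': array([ 1.11020865e+00,  2.59333988e-01,  1.53610452e+00, -1.74505590e-06,
        1.34798011e+00, -2.02807410e-01]), 'joint_velocities': array([-0.00031318,  0.00133555, -0.00012087,  0.00068154, -0.00104414,
       -0.00112118]), 'effort': array([ 7.20725639e-04, -4.46019888e+01, -2.90578687e+01, -4.89454142e-04,
        1.15388492e-02,  3.25794474e-05]), 'ee_pos': array([0.13995504, 0.53134625, 0.23047093]), 'tcp_rot': array([-0.70063059,  0.70185175, -0.09109644,  0.09067712]), 'wrist_force': array([-0.74640455, -0.17606526,  0.82791085]), 'torque': array([ 0.01281359,  0.01853357, -0.01062025]), 'grip_width': 1.0044045991371933}
scene 450.5899460120052 450.5899460120052 254.99127671503558 194.6982545586675 [0.00279786 0.         0.         0.         0.        ] [[ 0.76261825  0.42084915 -0.49122236  1.19900477]
 [ 0.64659812 -0.47483655  0.59702691 -0.66738577]
 [ 0.01800793 -0.77292707 -0.63423928  0.93066283]
 [ 0.          0.          0.          1.        ]]
side 363.09763400195664 363.09763400195664 256.3462409339948 192.20740452228867 [-0.08947278  0.          0.          0.          0.        ] [[ 0.99862981 -0.02690622  0.04488391  0.48021311]
 [-0.05231138 -0.53660964  0.84220758 -0.72511014]
 [ 0.00142452 -0.84340154 -0.53728188  0.63832783]
 [ 0.          0.          0.          1.        ]]
wrist 315.18480537919584 315.18480537919584 253.63509209111757 189.48081812323767 [-0.06274118  0.          0.          0.          0.        ] [[-1.05492082e-03  9.62045260e-01  2.72887898e-01 -7.01594520e-02]
 [-6.16868184e-04 -2.72888624e-01  9.62045435e-01 -1.42400891e-01]
 [ 9.99999253e-01  8.46545893e-04  8.81331002e-04 -7.19888417e-05]
 [ 0.00000000e+00  0.00000000e+00  0.00000000e+00  1.00000000e+00]]
```

View pics/scene0.png

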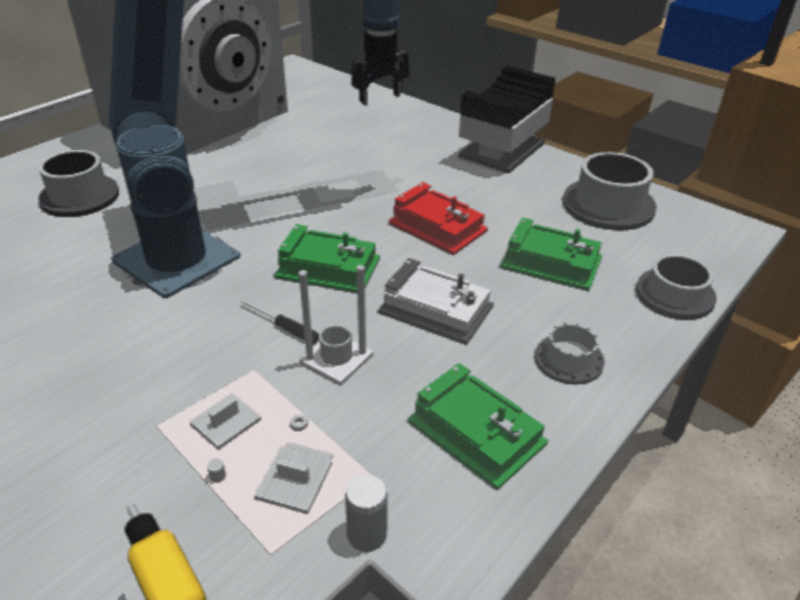

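View pics/side0.png

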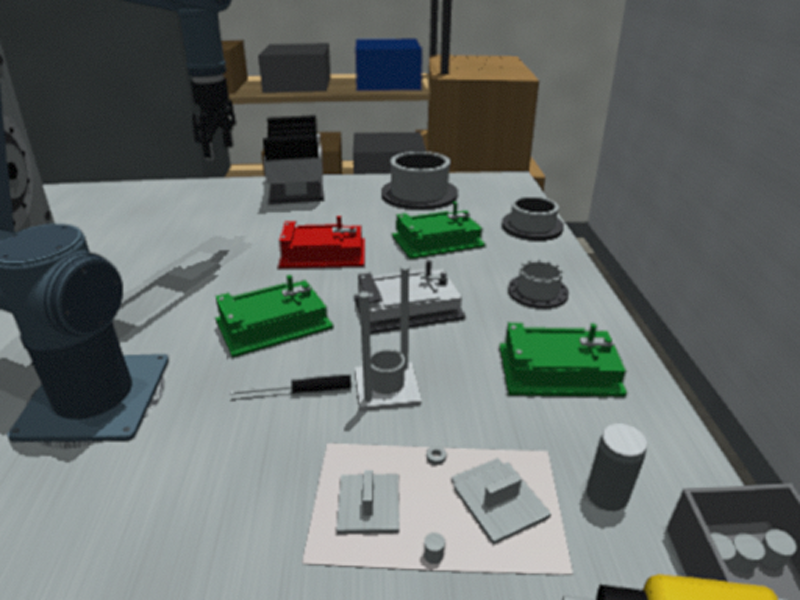

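The grey stand is at (438,300) in the scene view. The mat at lower left holds two plates, and the far one at (295,475) looks like the tongued one. Next I'll look at an enlarged montage.

```bash
python3 - <<'E'
import cv2,pickle,numpy as np
s,d=pickle.load(open("look0.pkl","rb"))
a=d["scene"]["color"]; b=d["side"]["color"]
# (x0,y0,w,h) in native px, each scaled to 400x300 -> factor 4 => 100x75
def crop(i,x,y): return cv2.resize(i[y:y+75,x:x+100],(400,300),interpolation=cv2.INTER_CUBIC)
m=np.vstack([np.hstack([crop(a,230,155),crop(b,215,155)]),np.hstack([crop(a,120,250),crop(b,265,280)])])
cv2.imwrite("pics/mont.png",m)
E
```

```text
(no output)
```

View pics/mont.png

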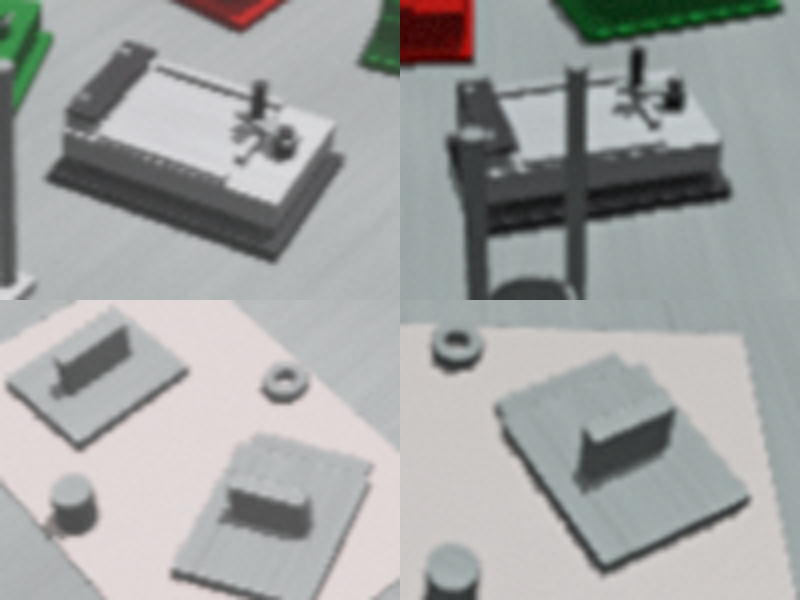

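Top left shows the stand with its pin top at about (260,85), and bottom left shows the tongued plate with its tongue pointing up-left. Next I'll fit both poses by least squares from these corners.

```bash
cat > h.py <<'E'
import numpy as np,cv2,pickle
from scipy.optimize import least_squares
from scipy.spatial.transform import Rotation as R
def T_tool(s):
    T=np.eye(4);q=s["tcp_rot"];T[:3,:3]=R.from_quat([q[1],q[2],q[3],q[0]]).as_matrix();T[:3,3]=s["ee_pos"];return T
def campose(c,s=None): return c["pose"] if "pose" in c else T_tool(s)@c["mount"]
def proj(P,c,s=None):
    Tc=np.linalg.inv(campose(c,s)); K=np.array([[c["fx"],0,c["cx"]],[0,c["fy"],c["cy"]],[0,0,1]])
    return cv2.projectPoints(np.atleast_2d(P).astype(float),cv2.Rodrigues(Tc[:3,:3])[0],Tc[:3,3],K,np.array(c["dist_coeffs"]))[0][:,0]
def place(x,y,yaw,z,P):
    c,s=np.cos(yaw),np.sin(yaw);P=np.array(P,float)/1000
    return np.c_[x+c*P[:,0]-s*P[:,1],y+s*P[:,0]+c*P[:,1],z+P[:,2]]
def fit(obs,z,x0):  # obs: list of (cam,state,Pmm list,px list)
    f=lambda p:np.concatenate([(proj(place(*p,z,P),c,s)-np.array(u)).ravel() for c,s,P,u in obs])
    r=least_squares(f,x0,loss="soft_l1"); return r.x,f(r.x).reshape(-1,2).round(1)
E
python3 - <<'E'
from h import *
s,d=pickle.load(open("look0.pkl","rb"));a=d["scene"];b=d["side"]
def px(L,o): return [(x/4+o[0],y/4+o[1]) for x,y in L]
A=px([(47,178),(275,260),(343,157),(336,120)],(230,155))
B=px([(330,190),(322,140),(290,78)],(215,155))
print(fit([(a,None,[(-100,-67.5,0),(100,-67.5,0),(100,67.5,0),(100,57.5,50)],A),(b,None,[(100,-67.5,0),(100,-57.5,50),(100,57.5,50)],B)],0,[.5,.2,.1]))
A=px([(172,272),(255,135),(372,165)],(120,250))
B=px([(203,262),(348,195),(100,105)],(265,280))
print(fit([(a,None,[(50,-45,10),(-66,-40,5),(-66,40,5)],A),(b,None,[(50,-45,10),(50,45,10),(-50,-45,10)],B)],.003,[.6,-.3,-.8]))
# posts: foot centre rough
K=np.array
E
```

```text
(array([0.54500663, 0.24853798, 0.21022551]), array([[-0.2, -0.1],
       [-0.3,  0.1],
       [-0.4,  1.4],
       [ 1.8,  0.3],
       [-0.5,  1. ],
       [ 1.4, -1.7],
       [-2.7, -3.8]]))
(array([ 0.64208959, -0.24253354, -1.1852965 ]), array([[-1.6, -1.1],
       [ 0.4, -0.8],
       [-0.3, -0.3],
       [-0. , -0.3],
       [ 1. , -0.4],
       [ 0.6,  2.4]]))
```

Request:
drive_tool:
  deltas: [0.965, -0.635, 0.1, 0, 0, -0.74, 1, 0.965, -0.635, 0.1, 0, 0, -0.74, 1, 0.965, -0.635, 0.1, 0, 0, -0.74, 1, 0.965, -0.635, 0.1, 0, 0, -0.74, 1, 0.965, -0.635, 0, 0, 0, -0.74, 1, 0.965, -0.635, 0, 0, 0, -0.74, 1, 0.965, -0.635, 0, 0, 0, -0.74, 1, 0.965, -0.635, 0, 0, 0, -0.74, 1, 0.965, -0.635, 0, 0, 0, -0.74, 1, 0.965, -0.635, 0, 0, 0, -0.74, 1, 0.965, -0.635, 0, 0, 0, -0.74, 1, 0.965, -0.635, 0, 0, 0, -0.74, 1]

```text
time: 1.15
ee_pos: [0.4306, 0.3403, 0.241]
tcp_rot: [-0.614, 0.614, -0.35, 0.35]
wrist_force: [1.6, 0.4, 0.1]
grip_width: 0.001
```

Request:
drive_tool:
  deltas: [0.965, -0.635, 0, 0, 0, -0.74, 1, 0.965, -0.635, 0, 0, 0, -0.74, 1, 0.965, -0.635, 0, 0, 0, -0.74, 1, 0.965, -0.635, 0, 0, 0, -0.74, 1, 0.965, -0.635, 0, 0, 0, -0.74, 1, 0, 0, 0, 0, 0, 0, 1, 0, 0, 0, 0, 0, 0, 1]

```text
time: 1.73
ee_pos: [0.5511, 0.2608, 0.2403]
tcp_rot: [-0.55, 0.551, -0.444, 0.444]
wrist_force: [0.1, 0.1, 0.1]
grip_width: 0.0
```

```bash
cat > look.py <<'E'
import sys
from plant import monitor, read_camera
from h import *
n=sys.argv[1]; s=monitor.state(); c=read_camera("wrist")
s=dict(s);pickle.dump((s,c),open(n+".pkl","wb"))
cv2.imwrite(f"pics/{n}.png",cv2.resize(c["color"],(800,600),interpolation=cv2.INTER_CUBIC))
T=T_tool(s);print(s["time"],s["ee_pos"].round(4),"\n",T[:3,:3].round(3),s["wrist_force"].round(1),s["grip_width"])
E
python3 look.py w1
```

```text
1.7333 [0.5511 0.2608 0.2403] 
 [[ 0.211 -0.002  0.977]
 [-0.977 -0.     0.211]
 [-0.    -1.    -0.002]] [0.1 0.1 0.1] 0.00028267942736245807
```

View pics/w1.png

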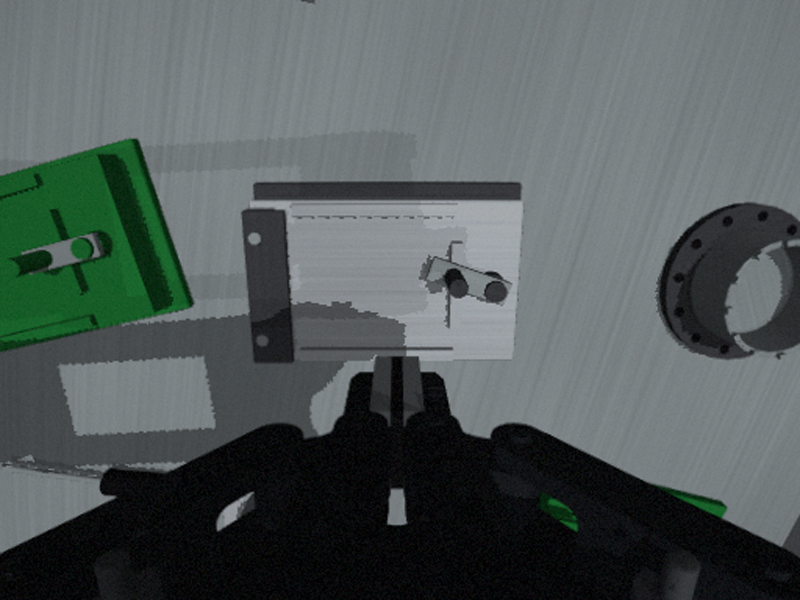

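The wrist view shows the stand square in the image: block right corners at (522,200) and (514,360), lip free edge from (286,210) to (294,361). The latch bar is turned about 0.35 rad towards +y (up in the image).

```bash
python3 - <<'E'
from h import *
s,c=pickle.load(open("w1.pkl","rb"))
u=np.array([(522,200),(514,360),(286,210),(294,361)])*.64
p,r=fit([(c,s,[(100,57.5,50),(100,-57.5,50),(-57.3,52.5,68),(-57.3,-52.5,68)],u)],0,[.545,.249,.21]);print(p,r)
for th in(.2,.3,.4):
  print(th,(proj(place(*p,0,[(80,0,69),(80-30*np.cos(th),30*np.sin(th),69),(80-30*np.cos(th),30*np.sin(th),101),(80-46*np.cos(th),46*np.sin(th),69)]),c,s)/.64).round(0).tolist())
print((proj(place(*p,0,[(51.5,30,59),(51.5,-30,59),(-100,67.5,8),(100,67.5,8),(55,47.5,56),(55,-47.5,56)]),c,s)/.64).round())
cs,sn=np.cos(p[2]),np.sin(p[2])
for w in [(44,-35),(44,8),(56,22),(66,26)]: print(w,place(*p,0,[w+(78,)]).round(4))
E
```

```text
[0.53984325 0.2429457  0.210954  ] [[ 2.2  0.1]
 [-0.1 -0.3]
 [-0.7 -0.3]
 [-0.2  0.9]]
0.2 [[496.0, 290.0], [452.0, 281.0], [458.0, 295.0], [429.0, 277.0]]
0.3 [[496.0, 290.0], [454.0, 277.0], [460.0, 290.0], [431.0, 270.0]]
0.4 [[496.0, 290.0], [455.0, 273.0], [462.0, 285.0], [433.0, 264.0]]
[[453. 243.]
 [450. 328.]
 [245. 181.]
 [512. 182.]
 [459. 216.]
 [454. 350.]]
(44, -35) [[0.5902 0.2179 0.078 ]]
(44, 8) [[0.5812 0.26   0.078 ]]
(56, 22) [[0.59   0.2762 0.078 ]]
(66, 26) [[0.5989 0.2822 0.078 ]]
```

Request:
drive_tool:
  deltas: [0.78, -0.654, -0.92, 0, 0, 0, 1, 0.78, -0.654, -0.92, 0, 0, 0, 1, 0, 0, -0.92, 0, 0, 0, 1, 0, 0, -0.92, 0, 0, 0, 1, 0, 0, -0.92, 0, 0, 0, 1, 0, 0, -0.92, 0, 0, 0, 1, 0, 0, -0.92, 0, 0, 0, 1, 0, 0, 0, 0, 0, 0, 1]

```text
time: 2.45
ee_pos: [0.5846, 0.2297, 0.0755]
tcp_rot: [-0.549, 0.554, -0.445, 0.441]
wrist_force: [-1.3, 0.1, -0.2]
grip_width: 0.002
```

Request:
drive_tool:
  deltas: [-0.063, 0.293, 0, 0, 0, 0, 1, -0.063, 0.293, 0, 0, 0, 0, 1, -0.063, 0.293, 0, 0, 0, 0, 1, -0.063, 0.293, 0, 0, 0, 0, 1, 0.166, 0.178, 0, 0, 0, 0, 1, 0.166, 0.178, 0, 0, 0, 0, 1, 0.112, 0.146, 0, 0, 0, 0, 1, 0.112, 0.146, 0, 0, 0, 0, 1, 0, 0, 0, 0, 0, 0, 1]

```text
time: 3.2
ee_pos: [0.5993, 0.2733, 0.0811]
tcp_rot: [-0.551, 0.551, -0.442, 0.445]
wrist_force: [2.4, -7.8, 3.6]
grip_width: 0.006
```

```bash
python3 look.py w2
```

```text
3.2 [0.5993 0.2733 0.0811] 
 [[ 0.213  0.003  0.977]
 [-0.977 -0.003  0.213]
 [ 0.003 -1.     0.003]] [ 2.4 -7.8  3.6] 0.0055968170480951525
```

View pics/w2.png

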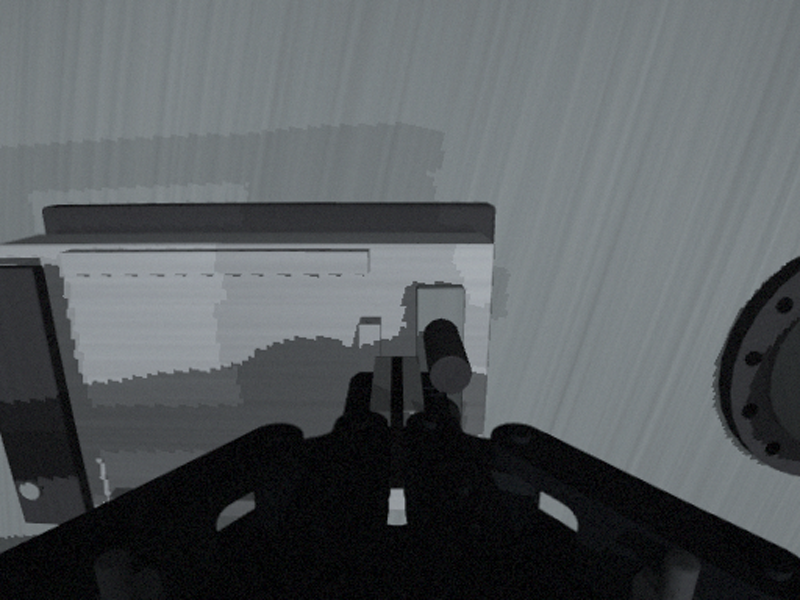

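The bar now points straight along +y, with the pin at (445,350) beside the finger, so the latch is at about 1.57. I'll nudge it a little further, lift, and go over to the plate.

Request:
drive_tool:
  deltas: [0.08, 0.017, 0, 0, 0, 0, 1, 0.08, 0.017, 0, 0, 0, 0, 1, -0.1, -0.04, 0, 0, 0, 0, 1, 0, 0, 1, 0, 0, 0, 1, 0, 0, 1, 0, 0, 0, 1, 0, 0, 1, 0, 0, 0, 1, 0, 0, 1, 0, 0, 0, 1, 0, 0, 1, 0, 0, 0, 1, 0, 0, 1, 0, 0, 0, 1, 0, 0, 1, 0, 0, 0, 1, 0, -1, 0.3, 0, 0, -0.8, 0, 0, -1, 0, 0, 0, -0.8, -1]

```text
time: 4.25
ee_pos: [0.6, 0.2264, 0.2665]
tcp_rot: [0.521, -0.516, 0.48, -0.482]
wrist_force: [-0.3, 0.4, 0.0]
grip_width: 0.272
```

Request:
drive_tool:
  deltas: [0.1, -1, 0, 0, 0, -0.8, -1, 0.1, -1, 0, 0, 0, -0.8, -1, 0.1, -1, 0, 0, 0, -0.8, -1, 0.1, -1, 0, 0, 0, -0.8, -1, 0.1, -1, 0, 0, 0, -0.8, -1, 0.1, -1, 0, 0, 0, -0.8, -1, 0.1, -1, 0, 0, 0, -0.8, -1, 0.1, -1, 0, 0, 0, -0.8, -1, 0.1, -1, 0, 0, 0, -0.8, -1, 0.1, -1, 0, 0, 0, -0.8, -1, 0.1, -1, 0, 0, 0, -0.8, -1, 0.1, -1, 0, 0, 0, -0.8, -1]

```text
time: 5.25
ee_pos: [0.6291, -0.0761, 0.263]
tcp_rot: [0.278, -0.277, 0.651, -0.65]
wrist_force: [1.4, 0.7, 0.2]
grip_width: 1.003
```

Request:
drive_tool:
  deltas: [0.1, -1, 0, 0, 0, -0.8, -1, 0.1, -1, 0, 0, 0, -0.8, -1, 0.1, -1, 0, 0, 0, -0.8, -1, 0.1, -1, 0, 0, 0, -0.8, -1, 0.1, -1, 0, 0, 0, -0.8, -1, 0.1, -1, 0, 0, 0, -0.8, -1, 0.1, -0.7, 0, 0, 0, 0, -1, 0, 0, 0, 0, 0, 0, -1, 0, 0, 0, 0, 0, 0, -1]

```text
time: 6.0
ee_pos: [0.6463, -0.2436, 0.2622]
tcp_rot: [0.137, -0.136, 0.694, -0.693]
wrist_force: [0.4, 0.4, -0.3]
grip_width: 0.999
```

```bash
python3 look.py w3
```

```text
6.0 [ 0.6463 -0.2436  0.2622] 
 [[-0.926  0.     0.379]
 [-0.379  0.001 -0.926]
 [-0.001 -1.    -0.001]] [ 0.4  0.4 -0.3] 0.9988828172245989
```

View pics/w3.png

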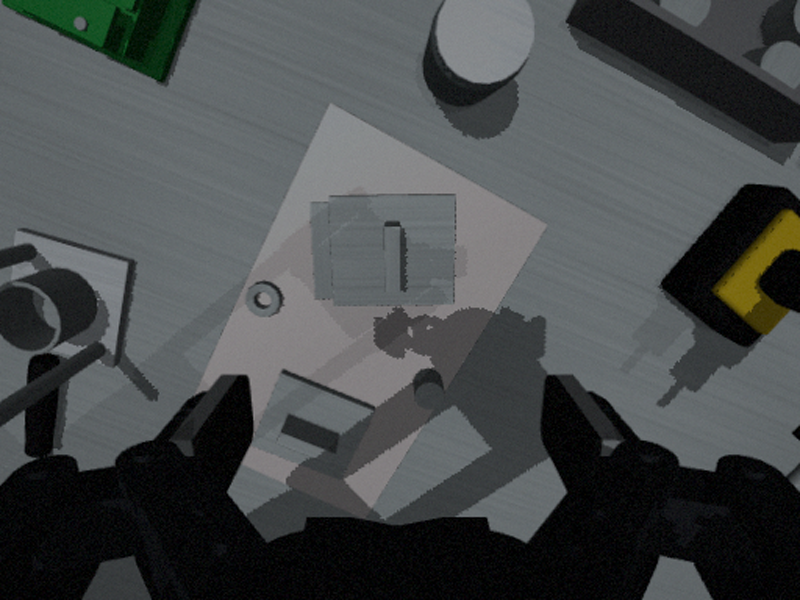

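The plate sits square in the view: body corners at (328,195), (456,195), (455,304) and (331,305), with the tongue tip at x≈311–315. The posts are off to the left.

```bash
python3 - <<'E'
from h import *
s,c=pickle.load(open("w3.pkl","rb"))
u=np.array([(329,195),(456,195),(455,304),(331,305),(311,202),(315,299)])*.64
P=[(-50,45,10),(50,45,10),(50,-45,10),(-50,-45,10),(-66,40,5),(-66,-40,5)]
p,r=fit([(c,s,P,u)],.003,[.642,-.2425,-1.185]);print(p,r.tolist())
print((proj(place(*p,.003,[(-6,25,42),(6,25,42),(6,-25,42),(-6,-25,42)]),c,s)/.64).round().tolist())
print("tool z heading",np.arctan2(*T_tool(s)[[1,0],2]))
E
```

```text
[ 0.64015715 -0.24237384 -1.17421181] [[-0.0, 0.4], [0.3, -0.2], [-0.8, 0.4], [1.6, 0.2], [-0.6, -0.2], [0.0, -0.6]]
[[384.0, 226.0], [401.0, 226.0], [401.0, 292.0], [385.0, 292.0]]
tool z heading -1.1824669467130087
```

Request:
drive_tool:
  deltas: [-0.25, 0.05, -0.97, 0, 0, 0.1, -1, 0, 0, -0.97, 0, 0, 0, -1, 0, 0, -0.97, 0, 0, 0, -0.5, 0, 0, -0.97, 0, 0, 0, -0.2, 0, 0, -0.97, 0, 0, 0, 0, 0, 0, -0.97, 0, 0, 0, 0, 0, 0, -0.97, 0, 0, 0, 0, 0, 0, -0.97, 0, 0, 0, 0, 0, 0, -0.97, 0, 0, 0, 0, 0, 0, -0.97, 0, 0, 0, 0, 0, 0, 0, 0, 0, 0, 0, 0, 0, 0, 0, 0, 0, 0]

```text
time: 7.05
ee_pos: [0.639, -0.2397, 0.0193]
tcp_rot: [0.14, -0.141, 0.694, -0.692]
wrist_force: [0.3, 0.1, -0.2]
grip_width: 0.506
```

Request:
drive_tool:
  deltas: [0, 0, 0, 0, 0, 0, 1, 0, 0, 0, 0, 0, 0, 1, 0, 0, 0, 0, 0, 0, 1, 0, 0, 0, 0, 0, 0, 1, 0, 0, 0, 0, 0, 0, 1, 0, 0, 0, 0, 0, 0, 1, 0, 0, 0, 0, 0, 0, 1, 0, 0, 0, 0, 0, 0, 1]

```text
time: 7.72
ee_pos: [0.6412, -0.2421, 0.0229]
tcp_rot: [-0.141, 0.139, -0.692, 0.694]
wrist_force: [0.9, 1.9, 6.5]
grip_width: 0.125
```

Request:
drive_tool:
  deltas: [0, 0, 0.4, 0, 0, 0, 1, 0, 0, 1, 0, 0, 0, 1, 0, 0, 1, 0, 0, 0, 1, 0, 0, 1, 0, 0, 0, 1, 0, 0, 1, 0, 0, 0, 1, 0, 0, 1, 0, 0, 0, 1, 0, 0, 1, 0, 0, 0, 1, 0, 0, 1, 0, 0, 0, 1, 0, 0, 1, 0, 0, 0, 1, 0, 0, 1, 0, 0, 0, 1, 0, 0, 1, 0, 0, 0, 1]

```text
time: 8.63
ee_pos: [0.6389, -0.2414, 0.2818]
tcp_rot: [0.14, -0.14, 0.693, -0.693]
wrist_force: [0.2, -0.5, -2.7]
grip_width: 0.122
```

Request:
drive_tool:
  deltas: [-0.16, 0.978, 0, 0, 0, 0.794, 1, -0.16, 0.978, 0, 0, 0, 0.794, 1, -0.16, 0.978, 0, 0, 0, 0.794, 1, -0.16, 0.978, 0, 0, 0, 0.794, 1, -0.16, 0.978, 0, 0, 0, 0.794, 1, -0.16, 0.978, 0, 0, 0, 0.794, 1, -0.16, 0.978, 0, 0, 0, 0.794, 1, -0.16, 0.978, 0, 0, 0, 0.794, 1, -0.16, 0.978, 0, 0, 0, 0.794, 1, -0.16, 0.978, 0, 0, 0, 0.794, 1]

```text
time: 9.47
ee_pos: [0.5987, 0.004, 0.2806]
tcp_rot: [0.368, -0.368, 0.604, -0.604]
wrist_force: [1.2, -0.2, -3.9]
grip_width: 0.127
```

Request:
drive_tool:
  deltas: [-0.16, 0.978, 0, 0, 0, 0.794, 1, -0.16, 0.978, 0, 0, 0, 0.794, 1, -0.16, 0.978, 0, 0, 0, 0.794, 1, -0.16, 0.978, 0, 0, 0, 0.794, 1, -0.16, 0.978, 0, 0, 0, 0.794, 1, -0.16, 0.978, 0, 0, 0, 0.794, 1, -0.16, 0.978, 0, 0, 0, 0.794, 1, -0.16, 0.978, 0, 0, 0, 0.794, 1, -0.16, 0.978, 0, 0, 0, 0.794, 1, -0.16, 0.978, 0, 0, 0, 0.794, 1, 0, 0, 0, 0, 0, 0, 1, 0, 0, 0, 0, 0, 0, 1]

```text
time: 10.47
ee_pos: [0.5587, 0.2485, 0.2805]
tcp_rot: [-0.551, 0.551, -0.443, 0.443]
wrist_force: [0.1, 0.1, -3.6]
grip_width: 0.126
```

```bash
python3 look.py w4
```

```text
10.4667 [0.5587 0.2485 0.2805] 
 [[ 0.214 -0.001  0.977]
 [-0.977 -0.     0.214]
 [ 0.    -1.    -0.001]] [ 0.1  0.1 -3.6] 0.1263799280807866
```

View pics/w4.png

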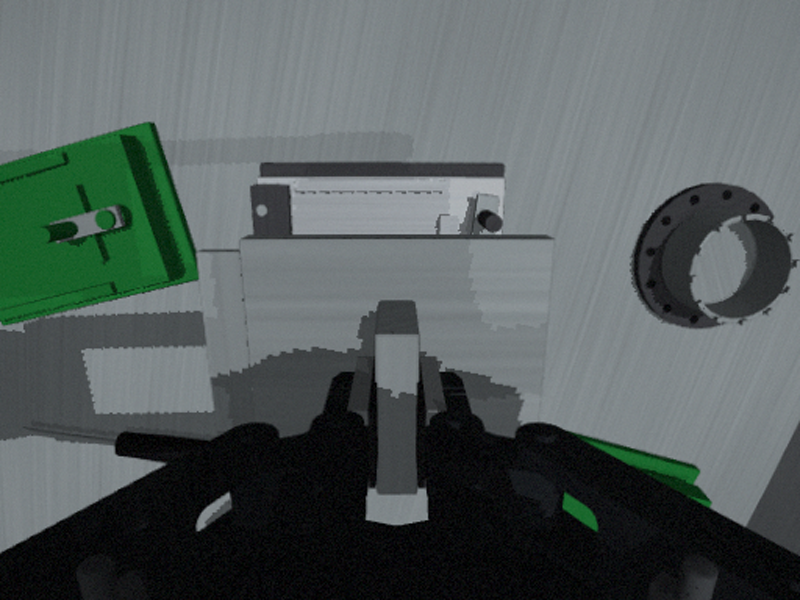

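The plate is held level, with the tongue to the left: body corners at (241,236) and (554,236), rib top edge at y≈334. The latch is well aside at (485,215).

```bash
cat > inhand.py <<'E'
from h import *
s,c=pickle.load(open("w4.pkl","rb"))
u=np.array([(241,236),(554,236),(198,250),(376,334),(419,334),(548,395)])*.64
P=np.array([(-50,45,10),(50,45,10),(-66,40,5),(-6,25,42),(6,25,42)])/1000
def W(p): return R.from_euler("ZYX",[p[3],p[4],p[5]]).apply(P)+p[:3]
f=lambda p:np.r_[(proj(W(p),c,s)-u[:5]).ravel(), 3*p[5]/.01, 1*p[4]/.01]
r=least_squares(f,[.5587,.2485,.26,.213,0,0]); print(r.x.round(4),r.fun.round(1))
T=T_tool(s); print("origin in tool",(T[:3,:3].T@(r.x[:3]-T[:3,3])).round(4),"tool z yaw",np.arctan2(T[1,2],T[0,2]))
# stand seen again
v=np.array([(504,178),(291,185)])*.64
st=np.array([.53984,.24295,.21095])
print((proj(place(*st,0,[(100,57.5,50),(-57.3,52.5,68),(55,47.5,56)]),c,s)/.64).round())
E
python3 inhand.py
```

```text
[0.5582 0.2485 0.2585 0.2151 0.     0.0015] [-0.7  1.1  0.7  1.4  0.1  0.3 -0.8 -1.1  0.8 -1.1  0.4  0. ]
origin in tool [-0.0001  0.0219 -0.0005] tool z yaw 0.21556813000224692
[[506. 177.]
 [289. 184.]
 [446. 191.]]
```

Request:
drive_tool:
  deltas: [-0.056, -0.027, -0.895, 0.12, -0.56, -0.05, 1, -0.056, -0.027, -0.895, 0.12, -0.56, 0, 1, -0.056, -0.027, -0.895, 0.12, -0.56, 0, 1, -0.056, -0.027, -0.895, 0.12, -0.56, 0, 1, 0, 0, -0.895, 0, 0, 0, 1, 0, 0, -0.895, 0, 0, 0, 1, 0, 0, -0.895, 0, 0, 0, 1, 0, 0, -0.895, 0, 0, 0, 1, 0, 0, 0, 0, 0, 0, 1, 0, 0, 0, 0, 0, 0, 1, 0, 0, 0, 0, 0, 0, 1]

```text
time: 11.43
ee_pos: [0.5552, 0.2441, 0.1027]
tcp_rot: [0.602, -0.491, 0.398, -0.488]
wrist_force: [0.4, 0.3, -1.9]
grip_width: 0.123
```

```bash
cat > st.py <<'E'
from plant import monitor
from h import *
s=monitor.state();T=T_tool(s);p=np.array([.53984,.24295,.21095])
Rs=R.from_euler("z",p[2]).as_matrix();o=np.r_[p[:2],0]
l=lambda v:((Rs.T@(v-o))*1000).round(1)
# plate axes in tool: x=tool z, y=-tool x, z=-tool y
pl=lambda v:l(T[:3,:3]@np.array([-v[1],.022-v[2],v[0]-.0005])+T[:3,3])
A=Rs.T@T[:3,:3]
print("t",s["time"],"tcp",l(T[:3,3]),"origin",pl((0,0,0)),"tip",pl((-.066,0,0)),"heel",pl((.05,0,0)),"tilt",round(np.arcsin(A[2,2]),3),"yawerr",round(np.arctan2(A[1,2],A[0,2]),4),"roll",A[2,0].round(3),"F",(Rs.T@s["wrist_force"]).round(1),"tau",(Rs.T@s["torque"]).round(2),s["grip_width"].round(3))
E
python3 st.py; python3 look.py w5
```

```text
11.4333 [0.5552 0.2441 0.1027] 
 [[ 0.206  0.196  0.959]
 [-0.978  0.042  0.202]
 [-0.    -0.98   0.2  ]] [ 0.4  0.3 -1.9] 0.12304759869257602Traceback (most recent call last):
  File "st.py", line 9, in <module>
    print("t",s["time"],"tcp",l(T[:3,3]),"origin",pl((0,0,0)),"tip",pl((-.066,0,0)),"heel",pl((.05,0,0)),"tilt",round(np.arcsin(A[2,2]),3),"yawerr",round(np.arctan2(A[1,2],A[0,2]),4),"roll",A[2,0].round(3),"F",(Rs.T@s["wrist_force"]).round(1),"tau",(Rs.T@s["torque"]).round(2),s["grip_width"].round(3))
                                                                                                                                                                                                                                                                                     ^^^^^^^^^^^^^^^^^^^^^
AttributeError: 'float' object has no attribute 'round'
```

View pics/w5.png

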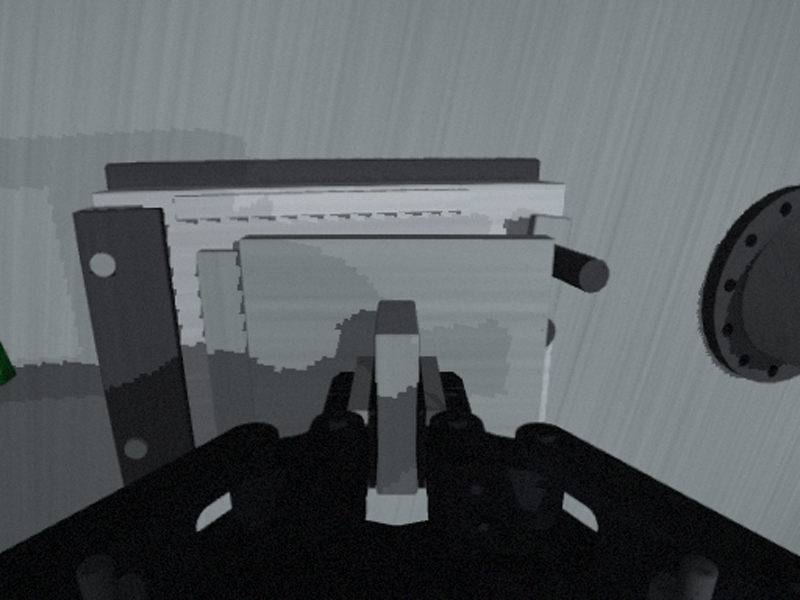

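The plate is tilted and clear of the lip. The lip's free-edge corner is at (163,208) and the block corners at (564,184) and (94,192). I'll check the stand fit at this close range.

```bash
sed -i 's/s\["grip_width"\].round(3)/s["grip_width"]/' st.py; python3 st.py; python3 - <<'E'
from h import *
s,c=pickle.load(open("w5.pkl","rb"))
u=np.array([(564,184),(94,192),(163,208),(75,211)])*.64
P=[(100,57.5,50),(-85,57.5,50),(-57.3,52.5,68)]
st=[.53984,.24295,.21095]
print((proj(place(*st,0,P),c,s)-u[:3]).round(1).tolist())
print((proj(place(*st,0,[(55,55.5,56),(55,47.5,56)]),c,s)/.64).round())
print(fit([(c,s,P,u[:3])],0,st))
E
```

```text
t 11.4833 tcp [ 15.7  -1.9 103.3] origin [19.6 -1.9 81.6] tip [-45.   -1.7  68.3] heel [68.6 -2.  91.7] tilt 0.203 yawerr -0.0028 roll -0.0 F [-0.5  0.2 -3.4] tau [-0.02  0.15  0.03] 0.12517043506131
[[3.4, -1.0], [-0.9, -0.9], [-0.5, -0.8]]
[[474. 189.]
 [473. 210.]]
(array([0.54000017, 0.24242339, 0.20990356]), array([[ 3.5,  0. ],
       [-0.6, -0.1],
       [-0.2,  0.2]]))
```

```bash
cat > avg.py <<'E'
from plant import monitor,read_camera
import numpy as np
a=[]
for i in range(8):
    a.append(monitor.state()["ee_pos"]); read_camera("wrist")
print(np.mean(a,0).round(4),np.std(a,0).round(4))
E
python3 avg.py; python3 st.py
```

```text
[0.555  0.2447 0.1028] [0.0005 0.0001 0.0005]
t 11.8833 tcp [ 14.4  -1.2 101.7] origin [18.3 -1.2 80.1] tip [-46.4  -1.1  66.9] heel [67.3 -1.3 90. ] tilt 0.2 yawerr -0.0017 roll -0.0 F [-0.  -1.1 -3.6] tau [-0.02  0.2   0.02] 0.12215097122784158
```

Request:
drive_tool:
  deltas: [-0.01, 0.04, -0.17, 0, 0, 0, 1, 0, 0, -0.17, 0, 0, 0, 1, 0, 0, -0.17, 0, 0, 0, 1, 0, 0, -0.15, 0, 0, 0, 1, 0, 0, 0, 0, 0, 0, 1, 0, 0, 0, 0, 0, 0, 1]

```text
time: 12.38
ee_pos: [0.5535, 0.2456, 0.0842]
tcp_rot: [0.601, -0.492, 0.399, -0.487]
wrist_force: [0.3, -0.4, -3.7]
grip_width: 0.124
```

```bash
python3 st.py
```

```text
t 12.3833 tcp [13.9 -0.3 84.2] origin [17.7 -0.3 62.5] tip [-47.   -0.2  49.5] heel [66.8 -0.4 72.4] tilt 0.199 yawerr -0.0019 roll -0.0 F [ 0.2 -0.4 -3.7] tau [-0.03  0.15  0.02] 0.1243798569160833
```

Request:
drive_tool:
  deltas: [-0.176, -0.038, 0, 0, 0, 0, 1, -0.176, -0.038, 0, 0, 0, 0, 1, -0.176, -0.038, 0, 0, 0, 0, 1, -0.176, -0.038, 0, 0, 0, 0, 1, 0, 0, 0, 0, 0, 0, 1, 0, 0, 0, 0, 0, 0, 1]

```text
time: 12.88
ee_pos: [0.5359, 0.2419, 0.085]
tcp_rot: [0.602, -0.492, 0.398, -0.487]
wrist_force: [0.1, 0.4, -3.5]
grip_width: 0.125
```

```bash
python3 st.py
```

```text
t 12.8833 tcp [-4.1 -0.2 85. ] origin [-0.2 -0.2 63.4] tip [-64.9  -0.1  50.2] heel [48.8 -0.3 73.3] tilt 0.2 yawerr -0.0018 roll -0.0 F [ 0.1  0.4 -3.5] tau [0.02 0.18 0.02] 0.12490875343228852
```

Request:
drive_tool:
  deltas: [0.023, 0.005, -0.062, -0.06, 0.28, 0, 1, 0.023, 0.005, -0.062, -0.06, 0.28, 0, 1, 0.023, 0.005, -0.062, -0.06, 0.28, 0, 1, 0.023, 0.005, -0.062, -0.06, 0.28, 0, 1, 0.023, 0.005, -0.062, -0.06, 0.28, 0, 1, 0.023, 0.005, -0.062, -0.06, 0.28, 0, 1, 0, 0, 0, 0, 0, 0, 1, 0, 0, 0, 0, 0, 0, 1]

```text
time: 13.55
ee_pos: [0.5401, 0.2426, 0.0753]
tcp_rot: [0.563, -0.535, 0.434, -0.456]
wrist_force: [-0.2, -0.9, -3.5]
grip_width: 0.125
```

```bash
python3 st.py
```

```text
t 13.55 tcp [ 0.2 -0.4 75.3] origin [ 0.8 -0.4 53.3] tip [-65.1  -0.2  50. ] heel [50.7 -0.5 55.8] tilt 0.051 yawerr -0.002 roll 0.0 F [-0.3 -0.9 -3.5] tau [-0.02  0.07  0.01] 0.1251630509585418
```

Request:
drive_tool:
  deltas: [-0.015, -0.003, -0.04, -0.06, 0.28, 0, 1, 0.01, 0.002, -0.062, -0.06, 0.28, 0, 1, 0, 0, -0.05, 0, 0.02, 0, 1, 0, 0, 0, 0, 0, 0, 1, 0, 0, 0, 0, 0, 0, 1]

```text
time: 13.97
ee_pos: [0.5394, 0.2426, 0.0716]
tcp_rot: [-0.549, 0.55, -0.445, 0.445]
wrist_force: [-0.9, 0.8, -3.7]
grip_width: 0.128
```

```bash
python3 st.py
```

```text
t 13.9667 tcp [-0.5 -0.2 71.6] origin [-1.  -0.2 49.6] tip [-67.   -0.1  49.7] heel [49.  -0.3 49.6] tilt -0.001 yawerr -0.0019 roll -0.0 F [-0.7  0.9 -3.7] tau [-0.04 -0.03  0.02] 0.12768371229244552
```

Request:
drive_tool:
  deltas: [0, 0, -0.04, 0, 0, 0, 1, 0, 0, -0.04, 0, 0, 0, 1, 0, 0, 0, 0, 0, 0, 1, 0, 0, 0, 0, 0, 0, 1]

```text
time: 14.3
ee_pos: [0.5395, 0.2426, 0.07]
tcp_rot: [-0.549, 0.55, -0.445, 0.445]
wrist_force: [-1.2, -0.9, -0.1]
grip_width: 0.127
```

```bash
python3 st.py
```

```text
t 14.3 tcp [-0.4 -0.3 70. ] origin [-0.9 -0.3 48. ] tip [-66.9  -0.1  48.1] heel [49.1 -0.4 47.9] tilt -0.001 yawerr -0.0019 roll -0.0 F [-1.4 -0.6 -0.1] tau [0.07 0.06 0.05] 0.12696488904601502
```

Request:
drive_tool:
  deltas: [0, 0, -0.05, 0, 0, 0, 1, 0, 0, 0, 0, 0, 0, 1, 0, 0, 0, 0, 0, 0, 0.5, 0, 0, 0, 0, 0, 0, 0.3, 0, 0, 0.05, 0, 0, 0, 0.3, 0, 0, 0.05, 0, 0, 0, 0.3, 0, 0, 0.5, 0, 0, 0, 0.3, 0, 0, 1, 0, 0, 0, 0.3, 0, 0, 1, 0, 0, 0, 0.3, 0, 0, 1, 0, 0, 0, 1, 0, 0, 1, 0, 0, 0, 1, 0, 0, 1, 0, 0, 0, 1]

```text
time: 15.3
ee_pos: [0.5395, 0.2426, 0.2097]
tcp_rot: [-0.549, 0.55, -0.446, 0.445]
wrist_force: [0.9, 0.5, -1.0]
grip_width: 0.003
```

Request:
drive_tool:
  deltas: [0, 0, 1, 0, 0, 0, 1, 0, 0, 0.5, 0, 0, 0, 1, 0, 0, 0, 0, 0, 0, 1, 0, 0, 0, 0, 0, 0, 1]

```text
time: 15.63
ee_pos: [0.5398, 0.2427, 0.2463]
tcp_rot: [0.549, -0.549, 0.445, -0.445]
wrist_force: [1.1, -0.4, 0.4]
grip_width: 0.001
```

```bash
python3 look.py w6
```

```text
15.6333 [0.5398 0.2427 0.2463] 
 [[ 0.208 -0.     0.978]
 [-0.978  0.     0.208]
 [-0.    -1.    -0.   ]] [ 1.1 -0.4  0.4] 0.0011439098821383203
```

View pics/w6.png

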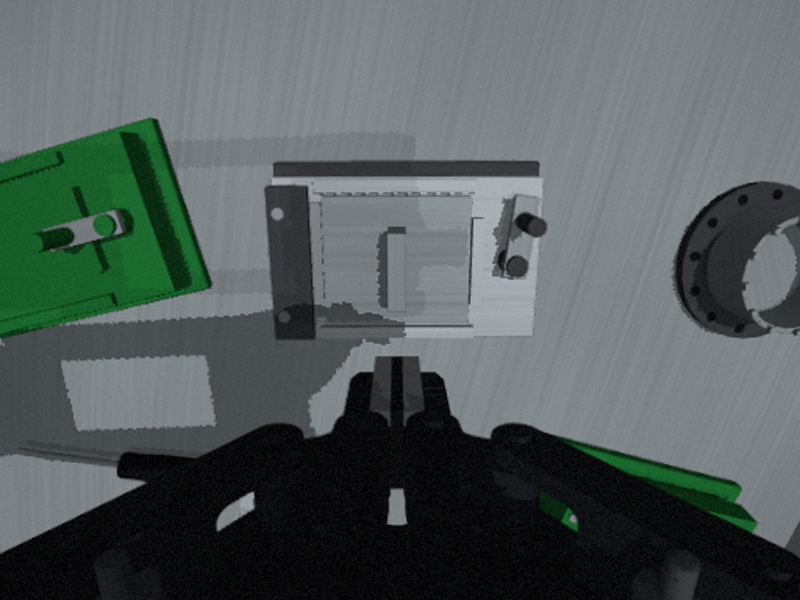

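The plate lies flat between the side walls with its tongue under the lip. The latch stands aside at about 1.7, with its pin near (532,225). Next I'll go round to its +x side to push it back.

Request:
drive_tool:
  deltas: [0.81, 0.43, 0, 0, 0, 0, 1, 0.81, 0.43, 0, 0, 0, 0, 1, 0.81, 0.43, 0, 0, 0, 0, 1, 0.81, 0.43, 0, 0, 0, 0, 1, 0.81, 0.43, -0.955, 0, 0, 0, 1, 0, 0, -0.955, 0, 0, 0, 1, 0, 0, -0.955, 0, 0, 0, 1, 0, 0, -0.955, 0, 0, 0, 1, 0, 0, -0.955, 0, 0, 0, 1, 0, 0, -0.955, 0, 0, 0, 1, 0, 0, -0.955, 0, 0, 0, 1, 0, 0, 0, 0, 0, 0, 1]

```text
time: 16.68
ee_pos: [0.6358, 0.2948, 0.0704]
tcp_rot: [-0.545, 0.554, -0.448, 0.442]
wrist_force: [-0.5, -0.7, -0.6]
grip_width: -0.0
```

```bash
python3 st.py
```

```text
t 16.6833 tcp [104.7  30.6  70.4] origin [103.9  30.6  48.4] tip [37.9 30.7 49.4] heel [153.9  30.5  47.6] tilt -0.016 yawerr -0.002 roll 0.001 F [-0.7 -0.6 -0.6] tau [-0.01  0.01 -0.  ] -0.00035438720016711135
```

Request:
drive_tool:
  deltas: [0, 0, 0, 0, 0, 0, 1, 0, 0, 0, 0, 0, 0, 1, -0.266, -0.057, 0, 0, 0, 0, 1, -0.266, -0.057, 0, 0, 0, 0, 1, -0.266, -0.057, 0, 0, 0, 0, 1, -0.266, -0.057, 0, 0, 0, 0, 1, -0.266, -0.057, 0, 0, 0, 0, 1, 0, 0, 0, 0, 0, 0, 1]

```text
time: 17.35
ee_pos: [0.6063, 0.2888, 0.0798]
tcp_rot: [-0.549, 0.55, -0.445, 0.445]
wrist_force: [-0.0, 0.5, 0.1]
grip_width: 0.002
```

```bash
python3 st.py; python3 look.py w7
```

```text
t 17.35 tcp [74.6 30.9 79.8] origin [74.1 30.9 57.8] tip [ 8.1 31.1 57.9] heel [124.1  30.8  57.8] tilt -0.002 yawerr -0.0017 roll -0.0 F [0.1 0.5 0.1] tau [-0.01 -0.03  0.02] 0.0024455036433991962
17.35 [0.6063 0.2888 0.0798] 
 [[ 0.208 -0.002  0.978]
 [-0.978 -0.     0.208]
 [-0.    -1.    -0.002]] [-0.   0.5  0.1] 0.0024455036433991962
```

View pics/w7.png

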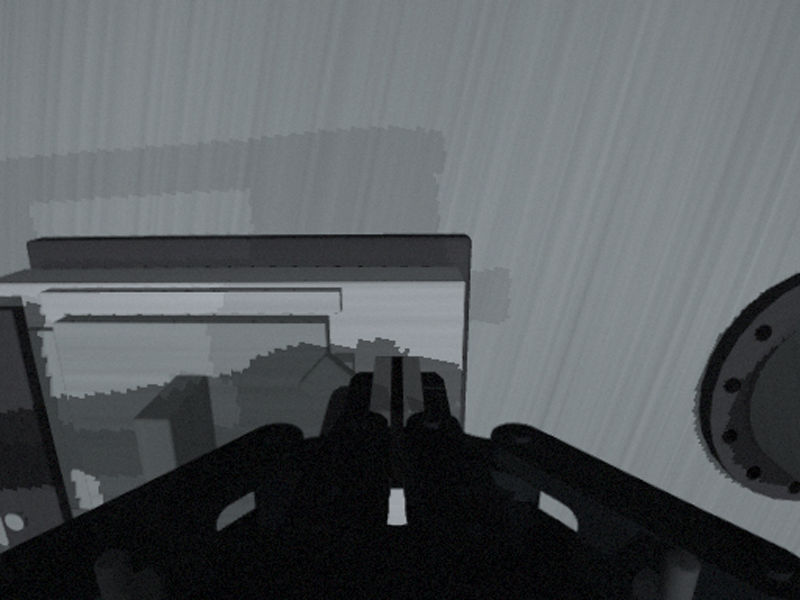

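The latch bar's tip corner now shows at (327,355), left of the fingers, so it has swung part of the way back. I'll finish from the +y side.

Request:
drive_tool:
  deltas: [0.007, 0.35, 0, 0, 0, 0, 1, 0.007, 0.35, 0, 0, 0, 0, 1, -0.43, -0.092, 0, 0, 0, 0, 1, -0.43, -0.092, 0, 0, 0, 0, 1, 0.024, -0.302, 0, 0, 0, 0, 1, 0.024, -0.302, 0, 0, 0, 0, 1, 0.024, -0.302, 0, 0, 0, 0, 1, 0.024, -0.302, 0, 0, 0, 0, 1, 0, 0, 0, 0, 0, 0, 1, 0, 0, 0, 0, 0, 0, 1]

```text
time: 18.23
ee_pos: [0.5897, 0.2714, 0.0788]
tcp_rot: [-0.549, 0.55, -0.446, 0.445]
wrist_force: [0.1, -1.1, -0.2]
grip_width: -0.001
```

```bash
python3 st.py
```

```text
t 18.2333 tcp [54.7 17.4 78.8] origin [54.1 17.4 56.8] tip [-11.9  17.5  56.8] heel [104.1  17.2  56.7] tilt -0.001 yawerr -0.0027 roll 0.0 F [-0.1 -1.1 -0.2] tau [ 0.03  0.   -0.03] -0.001447802123604657
```

Request:
drive_tool:
  deltas: [0.008, -0.039, 0, 0, 0, 0, 1, 0.008, -0.039, 0, 0, 0, 0, 1, 0.008, -0.039, 0, 0, 0, 0, 1, 0, 0, 0, 0, 0, 0, 1]

```text
time: 18.57
ee_pos: [0.5898, 0.2701, 0.0789]
tcp_rot: [0.55, -0.549, 0.446, -0.444]
wrist_force: [0.0, 4.6, -0.7]
grip_width: -0.0
```

Request:
drive_tool:
  deltas: [0.008, -0.039, 0, 0, 0, 0, 1, 0.008, -0.039, 0, 0, 0, 0, 1, 0.008, -0.039, 0, 0, 0, 0, 1, 0, 0, 0, 0, 0, 0, 1]

```text
time: 18.9
ee_pos: [0.5899, 0.2698, 0.079]
tcp_rot: [0.551, -0.548, 0.447, -0.444]
wrist_force: [-1.1, 12.7, -1.0]
grip_width: -0.001
```

```bash
python3 st.py
```

```text
t 18.9 tcp [54.5 15.8 79. ] origin [54.  15.9 57. ] tip [-12.   16.1  57. ] heel [104.   15.8  57.1] tilt 0.0 yawerr -0.0018 roll -0.006 F [ 1.6 12.7 -1. ] tau [ 2.08 -0.25 -0.11] -0.0005077915773424987
```

Force has built to 12.7 N without movement, so the latch is on its closed stop. I'll back off in +y and lift, then check.

Request:
drive_tool:
  deltas: [-0.08, 0.39, 0, 0, 0, 0, 1, -0.08, 0.39, 0, 0, 0, 0, 1, 0, 0, 1, 0, 0, 0, 1, 0, 0, 1, 0, 0, 0, 1, 0, 0, 1, 0, 0, 0, 1, 0, 0, 1, 0, 0, 0, 1, 0, 0, 1, 0, 0, 0, 1, 0, 0, 1, 0, 0, 0, 1, 0, 0, 1, 0, 0, 0, 1, 0, 0, 0, 0, 0, 0, 1, 0, 0, 0, 0, 0, 0, 1]

```text
time: 19.82
ee_pos: [0.5869, 0.2859, 0.256]
tcp_rot: [0.55, -0.549, 0.444, -0.446]
wrist_force: [-0.3, 0.3, -0.3]
grip_width: -0.002
```

```bash
python3 look.py w8; python3 - <<'E'
from h import *
from plant import read_camera
s,c=pickle.load(open("w8.pkl","rb"))
a=read_camera("scene")["color"]; 
m=np.hstack([cv2.resize(c["color"],(450,338)),cv2.resize(a[110:380,80:400],(350,295))[:].copy() if 0 else cv2.copyMakeBorder(cv2.resize(a[140:380,90:370],(350,300)),0,38,0,0,0)])
cv2.imwrite("pics/fin.png",m)
E
```

```text
19.8167 [0.5869 0.2859 0.256 ] 
 [[ 0.208  0.003  0.978]
 [-0.978  0.     0.208]
 [ 0.    -1.     0.003]] [-0.3  0.3 -0.3] -0.0015225830341610283
```

View pics/fin.png

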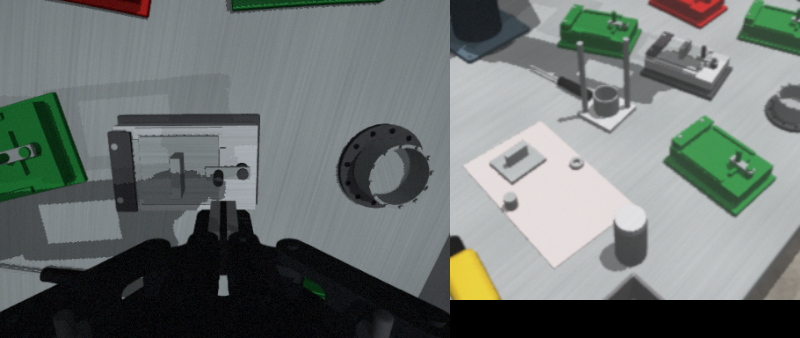

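The final picture shows the latch bar closed and pointing along −x over the plate's heel at (215,167), with the plate flat. Blank, bearing, socket and posts are where they were.

```bash
python3 -c "
from plant import bot
print(bot.job_done())"
```

```text
the job is handed in; nothing more can be done
None
```

The adapter plate is seated in the grey stand's pocket, the latch is closed over it, and the job is handed in after about 20 s of the 72 s allowed.

- **Latch open:** I swung it aside with the shut fingers to about 1.7 rad, judged from the wrist pictures.
- **Plate:** I gripped it by its rib and carried it over with the other end raised 0.2 rad. The tongue went under the lip without touching it, then I rotated the plate flat and released it.
- **Latch closed:** I pushed it back until it met its stop, where the force rose to about 12.7 N with almost no further movement.

**Last checks:**
- The final pictures show the plate flat with its tongue under the lip and the latch bar over its heel.
- The blank, bearing, socket and posts look unmoved.
- The highest wrist force I saw was about 13 N.
- The arm stood clear of everything when I handed in.

**Disagreements:**
- The foot plate appeared about 7 mm further along the stand's +x than the listed origin suggests. I positioned from the top block and lip instead, and that fit held.
- The plate touched the pocket floor about 2 mm lower than my in-hand picture estimate. That matches the grip height I measured at pick-up.

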